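# Fetch the empty reel from behind the containers and load the coil winder

## Task

The empty wooden reel stands in the white stock tray, hemmed in by a round can, a square tin and a slim white bottle. First clear all three containers out of the tray and stand them on the plywood side board, leaving the reel where it is; then fetch the reel and set it down over the winder's spindle, flat on the disc, while the containers wait on the board. Last, put every container back upright in the middle of its own rubber pad in the tray: the square tin on the square pad, the can on the large round pad and the bottle on the small round pad.

Things in the scene. Friction and masses are not known exactly. Their poses are not given: they have to be found in the camera images.
- can_center (a point): Round steel can with a flat lid and a paper band, 54 mm diameter, 108 mm tall, about 0.35 kg, standing on the large round pad at the start. The point is on its axis, half-way up (54 mm above its underside); z is its axis. Straight-sided up to 104 mm.
- tin_center (a point): Square aluminium tin with a small black screw cap, 50 x 50 mm; the body is 100 mm tall and the cap (24 mm diameter) reaches 110 mm; about 0.3 kg; standing on the square pad at the start. The point is on its axis, 55 mm above its underside; x and y are square to its sides, z up.
- bottle_center (a point): Slim round white plastic bottle with a grey cap, 40 mm diameter; straight-sided up to 102 mm, the cap (27 mm diameter) reaches 118 mm; about 0.16 kg; standing on the small round pad at the start. The point is on its axis, 59 mm above its underside; z is its axis.
- reel_center (a point): Empty light wooden reel standing on its flange on the tray floor: two flanges 58 mm in diameter and 5 mm thick, one at the bottom and one at the top, overall height 44 mm, core 44 mm in diameter, a through bore of 26 mm along its axis; about 0.07 kg. The point is on its axis, half-way up (22 mm above its underside); z is the axis.
- can_pad: Large round black rubber pad, 70 mm diameter, 3 mm thick, fixed on the floor of the stock tray (a white 220 x 260 mm tray, floor 4 mm thick, rims at most 20 mm high): the can's place. Origin at the centre of its underside; x and y about along the tray's sides, z up.
- tin_pad: Square black rubber pad, 66 x 66 mm, 3 mm thick, fixed on the floor of the stock tray: the tin's place. Origin at the centre of its underside; x and y square to its sides, z up.
- bottle_pad: Small round black rubber pad, 56 mm diameter, 3 mm thick, fixed on the floor of the stock tray: the bottle's place. Origin at the centre of its underside; x and y about along the tray's sides, z up. The three pads stand about 75 to 90 mm from the reel, on three sides of it, in an order that changes.
- side_board: Flat plywood board lying on the bench to one side of the tray, fixed: the side area. 220 mm along its x, 200 mm along its y, 6 mm thick. Origin at the centre of its underside, z up.
- winder_seat (a point): Coil winder on the other side of the tray, fixed: a white housing 130 x 100 x 40 mm with a dark disc (50 mm diameter, 4 mm thick) on top and a steel spindle, 10 mm diameter, standing 45 mm above the disc. The point is on the spindle's axis on the disc's top face (44 mm above the bench), where the underside of the reel comes to rest; z is up along the spindle.

How it is judged:
By the outcome, as a careful person would: the job done as asked, in the order asked, and still so for the second after the job is handed in, with the robot touching nothing.
It also fails if it takes over 139 s, if anything falls off the work surface, if the arm or the gripper's body presses on something with over 40 N, if the wrist force passes 120 N, or if a joint passes its speed limit or range.

## Robot

A 7-joint arm with a two-finger parallel gripper is mounted at the origin on the work surface. World frame = base frame: x ahead of the robot, y to its left, z up, the work surface at z = 0. Lengths are in m, angles in degrees, forces in N, time in s.
With the tool pointing down it reaches from about 0.425 to 0.875 m from the base axis. Payload 8.4 kg.
Tool frame: the origin (TCP) lies midway between the tips of the shut fingers; the grasp point (between the pads) lies 19 mm behind it (bot.tcp_to_grasp is the z of the grasp point in the tool frame, in m); z points along the fingers, x is the direction in which the jaws open and shut, and the axes are right-handed (so a half turn about z gives the same grasp; the last joint's range is limited). The gripper opens to 87 mm and grips with 3 to 60 N. Pads are 19 mm wide; open, the fingers measure 117 mm over their backs; the gripper's body (75 mm by 190 mm) begins 51 mm behind the grasp point.
Start: joints at [64.446, 19.091, 2.286, 83.961, -0.768, 76.965, -3.352], TCP at [0.221, -0.611, 0.223] pointing down, gripper open.
Joint ranges: [-147.57, 147.57], [-21.85, 119.76], [-74.77, 79.35], [14.55, 137.4], [-85.83, 265.84], [4.83, 119.75], [-152.11, 152.11]. Speed limits (degrees/s): [127.2, 127.2, 159.86, 159.86, 180, 180, 180].

## Interface

Orientations are given as [roll, pitch, yaw] about the fixed x, y, z axes, in that order (R = Rz(yaw) Ry(pitch) Rx(roll)).
In Python, from rig import bot, eyes gives the robot as it stands. Calls block until the motion is done:
- bot.reach(position, orientation): joint-space move of the TCP to a pose.
- bot.move_straight(position, max_speed=0.15, rot=None, guard=None): straight line of the TCP; rot=None keeps the orientation; max_speed is the mean speed in m/s. With guard (N) it stops when the force on the tool has changed by that much, and returns True; else False.
- bot.goto_joints(angles): joint-space move.
- bot.command_gripper(opening, strength=None): finger opening in m; strength is the grip in N (None keeps the last); returns when the fingers have stopped.
- bot.hold(seconds).
- bot.solve_ik(position, orientation): joint angles nearest the present ones, or None.
- eyes.snapshot(name): name is "scene" or "top" or "wrist"; returns the picture (384x512x3 uint8, red, green, blue); there is no depth.
- eyes.calibration(name): a dict with "mtx" (3x3 intrinsics, pixels), "R" (3x3) and "t" (3): a world point X has camera coordinates R X + t; the wrist camera has in their place "T_tool_cam" (4x4, takes a point from camera to tool coordinates, whose origin is the TCP and whose axes are the tool frame's). Camera axes: x right, y down, z forward; pixel columns grow to the right and rows downward; lengths in m; the calibration is good to about 2 mm. A picture is of the moment at which its call begins: read the wrist's pose just before it. calibration takes no time and is no camera call.
A pose or a line that the arm cannot do raises bot.Unreachable and nothing moves.
- bot.finish_job(): hands the job in, once; it reports no verdict.
Trained networks look in the newest picture that a camera, given by its name, has taken for a name from the list of things; names that differ only in an ending like _2 or _b are one class to them, and where a whole thing is asked for, a point or a joint stands for the part that bears it (a point fixed in the world has none). Each returns a list of dicts, best first, with "p" (0 to 1); they miss things now and then, are a little off and sometimes report something else, mostly with a low value. They report only what shows in the picture. A call takes as long as a camera call.
- eyes.search_frame(camera, label): "box" ([left, top, right, bottom] in pixels, round what is visible of it).
Readings, each from a call of its own:
- bot.get_time(): time.
- bot.get_joint_positions(): joint angles.
- bot.get_joint_vel(): joint speeds.
- bot.get_joint_torque(): joint torques, N m.
- bot.get_eef_pos(): TCP position.
- bot.get_tcp_rot(): TCP orientation.
- bot.get_wrist_force(): force on the tool from outside, world axes, zero at the start.
- bot.get_wrist_torque(): the same for the moment, N m.
- bot.get_finger_gap(): finger opening in m.
Only numpy, scipy, OpenCV 4.12 (cv2) and the standard library are available. Lean on these libraries where they do the work, as an engineer would, in place of code of your own. Each camera call takes 0.05 s, during which the arm holds its last target.

## Working session

There is one attempt and no reset: what is moved stays moved. The work goes in short steps, each a Python script; the robot and the scene stay as the last script left them, time stands still between calls to the robot, and variables do not carry over. Pictures are saved under pics/ and viewed, and the job is handed in when it is done.

```bash
mkdir -p pics; ls; python3 - <<'E'
from rig import bot, eyes
import cv2, numpy as np
print(bot.get_time(), bot.get_eef_pos(), bot.get_tcp_rot(), bot.tcp_to_grasp)
for c in ["scene","top","wrist"]:
    im=eyes.snapshot(c); cv2.imwrite(f"pics/{c}0.png",im[:,:,::-1])
    k=eyes.calibration(c); print(c,{a:np.round(b,4).tolist() for a,b in k.items()})
    if c!="wrist":
        for l in ["can_center","tin_center","bottle_center","reel_center","can_pad","tin_pad","bottle_pad","side_board","winder_seat"]:
            r=eyes.search_frame(c,l); print(c,l,[(np.round(d["box"],1).tolist(),round(d["p"],2)) for d in r[:2]])
E
```

```text
pics
0.0 [ 0.22070901 -0.61088883  0.22164644] [ 1.79990665e+02  9.23682464e-02 -7.01327318e+01] -0.0187
scene {'mtx': [[441.147, 0.0, 254.0672], [0.0, 441.147, 192.0312], [0.0, 0.0, 1.0]], 'R': [[-0.2912, 0.9566, -0.0142], [0.7726, 0.2264, -0.5932], [-0.5642, -0.1837, -0.8049]], 't': [0.1486, -0.3891, 1.3449]}
scene can_center [([230.7, 163.7, 262.6, 212.2], 0.77), ([226.6, 216.2, 251.0, 243.8], 0.7)]
scene tin_center [([190.7, 184.6, 222.4, 236.4], 0.77)]
scene bottle_center [([264.8, 197.0, 284.4, 236.3], 0.86)]
scene reel_center [([228.0, 214.9, 251.5, 243.3], 0.63)]
scene can_pad [([226.3, 196.8, 263.1, 213.5], 0.53)]
scene tin_pad [([194.6, 210.7, 227.3, 236.9], 0.5)]
scene bottle_pad [([74.6, 115.5, 188.1, 200.7], 0.69), ([259.2, 226.7, 286.7, 239.1], 0.51)]
scene side_board [([75.3, 116.0, 187.4, 200.1], 0.62)]
scene winder_seat [([374.0, 183.0, 426.5, 264.6], 0.72)]
top {'mtx': [[476.8345, 0.0, 259.5053], [0.0, 476.8345, 187.1286], [0.0, 0.0, 1.0]], 'R': [[-0.0148, -0.9998, -0.0129], [-0.996, 0.0159, -0.0884], [0.0886, 0.0115, -0.996]], 't': [0.0282, 0.5671, 1.1299]}
top can_center [([262.0, 184.7, 284.9, 213.0], 0.65)]
top tin_center [([289.6, 151.6, 312.1, 176.0], 0.92)]
top bottle_center [([228.8, 164.8, 249.9, 186.4], 0.57)]
top reel_center [([255.8, 151.9, 279.3, 174.9], 0.77)]
top can_pad [([262.9, 196.7, 288.2, 214.7], 0.53), ([231.2, 163.2, 246.4, 187.9], 0.38)]
top tin_pad [([280.7, 156.2, 315.7, 188.9], 0.63)]
top bottle_pad [([260.0, 200.7, 285.5, 213.2], 0.58), ([289.5, 152.8, 313.4, 175.9], 0.38)]
top side_board [([358.7, 174.0, 451.5, 274.5], 0.77)]
top winder_seat [([106.2, 178.0, 153.3, 254.2], 0.84), ([261.2, 185.9, 288.2, 213.3], 0.4)]
wrist {'mtx': [[270.7754, 0.0, 257.491], [0.0, 270.7754, 190.5892], [0.0, 0.0, 1.0]], 'T_tool_cam': [[1.0, 0.0005, 0.0002, 0.0007], [-0.0006, 0.9523, 0.3051, -0.0847], [-0.0001, -0.3051, 0.9523, -0.1621], [0.0, 0.0, 0.0, 1.0]]}
```

View pics/scene0.png

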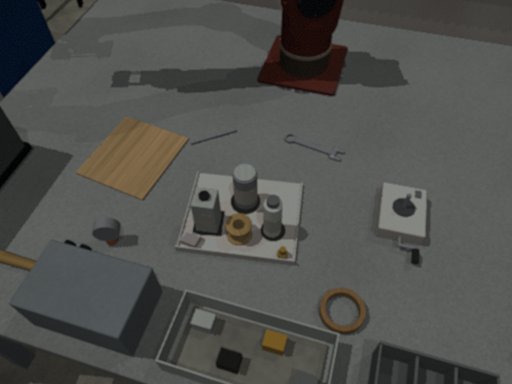

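View pics/top0.png

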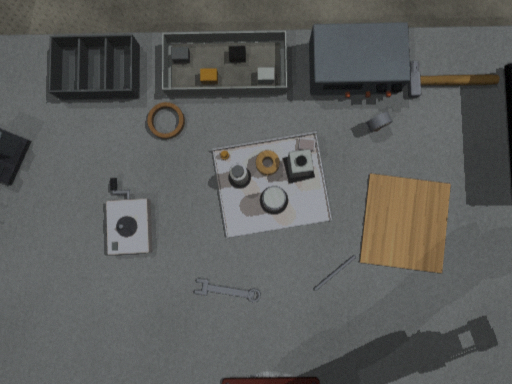

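View pics/wrist0.png

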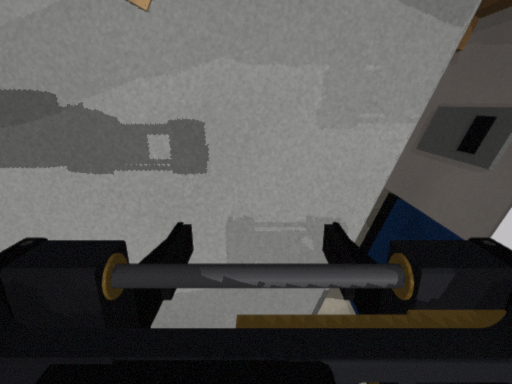

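```bash
python3 - <<'E'
import cv2
im=cv2.imread("pics/top0.png")[120:280,90:460]
cv2.imwrite("pics/topcrop0.png",cv2.resize(im[:,110:250],None,fx=5,fy=5,interpolation=cv2.INTER_CUBIC)[:600])
im=cv2.imread("pics/scene0.png")[140:260,175:305]
cv2.imwrite("pics/scenecrop0.png",cv2.resize(im,None,fx=5,fy=5,interpolation=cv2.INTER_CUBIC))
E
```

```text
(no output)
```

View pics/topcrop0.png

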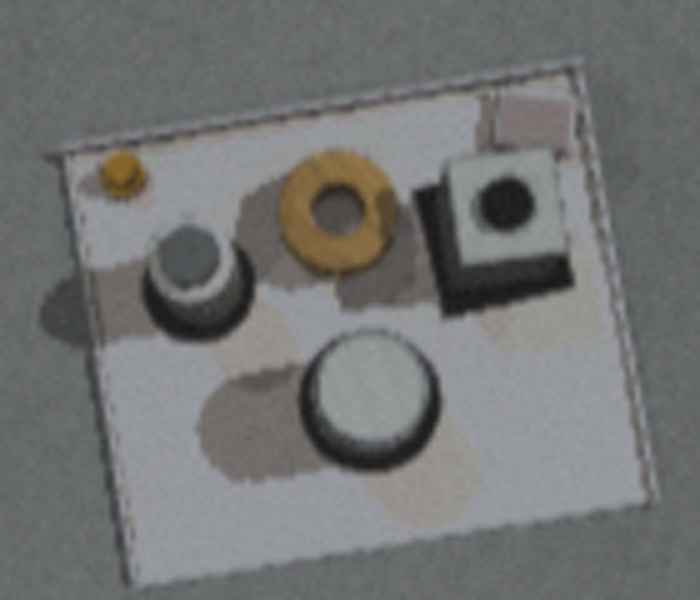

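View pics/scenecrop0.png

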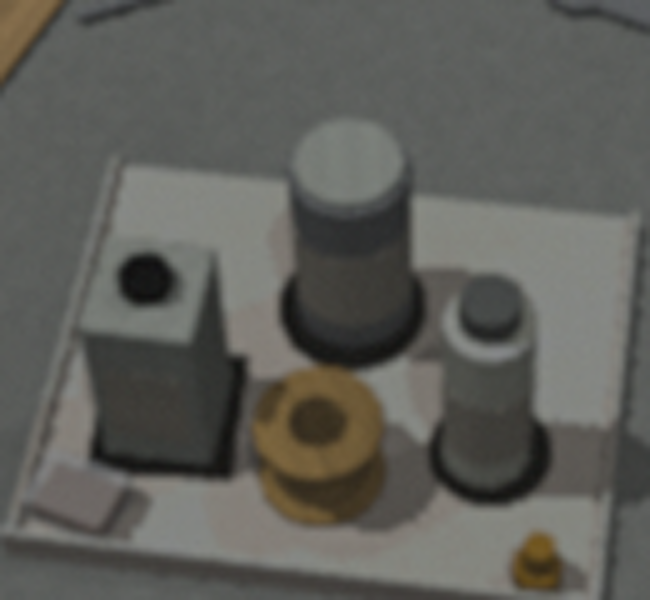

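The top view shows the can at about (274,198), the tin at (301,162), the bottle at (238,170) and the reel at (268,162). The board is to the right at (404,223) and the winder to the left at (127,227). Next I'll turn these pixels into positions.

```bash
cat > geo.py <<'E'
import numpy as np, cv2
from rig import bot, eyes
from scipy.spatial.transform import Rotation as Rot
def cam(name,pos=None,rpy=None):
    k=eyes.calibration(name); M=np.array(k["mtx"])
    if name=="wrist":
        T=np.array(k["T_tool_cam"]); Rw=Rot.from_euler("xyz",rpy,degrees=True).as_matrix()
        Rc=Rw@T[:3,:3]; c=Rw@T[:3,3]+np.array(pos)
        return M,Rc.T,-Rc.T@c
    return M,np.array(k["R"]),np.array(k["t"])
def back(C,px,z):
    M,R,t=C; px=np.atleast_2d(px).astype(float)
    d=(R.T@np.linalg.inv(M)@np.c_[px,np.ones(len(px))].T).T; c=-R.T@t
    return c+d*((z-c[2])/d[:,2])[:,None]
def proj(C,X):
    M,R,t=C; p=(M@(R@np.atleast_2d(X).T+np.reshape(t,(3,1)))).T; return p[:,:2]/p[:,2:]
E
python3 - <<'E'
from geo import *
np.set_printoptions(precision=4,suppress=True)
T=cam("top");S=cam("scene")
def c(p): p=np.array(p,float); return p/5+[200,120]
def s(p): p=np.array(p,float); return p/5+[175,140]
for n,pt,ps,z in [("can",(370,388),(348,166),.115),("tincap",(506,203),(146,278),.117),("bot",(188,252),(492,305),.125),("reel",(338,212),(318,422),.048)]:
    print(n,back(T,c(pt),z)[0],back(S,s(ps),z)[0])
tc=back(T,[c(p) for p in [(443,163),(556,150),(567,255),(460,265)]],.107);print("tin corners",tc,tc.mean(0))
tr=back(T,[c(p) for p in [(65,150),(585,60),(655,503),(130,585)]],.02);print("tray",tr)
bd=back(T,[(370,174.5),(450,182),(441,271.5),(360.5,263)],.006);print("board",bd,bd.mean(0))
print("boardS",back(S,[(131,118),(187.5,149),(137,195.5),(79,157)],.006))
print("disc",back(T,[(127,226.5)],.044),back(S,[(403.5,207)],.044))
print("house",back(T,[(107,201),(147,199),(149,252),(108,254)],.04))
E
python3 - <<'E'
import cv2
im=cv2.imread("pics/top0.png")
cv2.imwrite("pics/tb0.png",cv2.resize(im[160:285,345:465],None,fx=4,fy=4,interpolation=cv2.INTER_CUBIC))
cv2.imwrite("pics/tw0.png",cv2.resize(im[170:265,90:170],None,fx=5,fy=5,interpolation=cv2.INTER_CUBIC))
im=cv2.imread("pics/scene0.png")
cv2.imwrite("pics/sw0.png",cv2.resize(im[170:270,365:445],None,fx=5,fy=5,interpolation=cv2.INTER_CUBIC))
E
```

```text
can [ 0.5356 -0.0135  0.115 ] [ 0.5424 -0.0098  0.115 ]
tincap [ 0.6174 -0.0757  0.117 ] [ 0.6239 -0.0714  0.117 ]
bot [0.5967 0.0665 0.125 ] [0.6023 0.0707 0.125 ]
reel [ 0.6244 -0.0009  0.048 ] [0.63   0.0024 0.048 ]
tin corners [[ 0.6376 -0.0484  0.107 ]
 [ 0.6427 -0.0996  0.107 ]
 [ 0.5948 -0.1034  0.107 ]
 [ 0.591  -0.0551  0.107 ]] [ 0.6165 -0.0767  0.107 ]
tray [[ 0.6612  0.1324  0.02  ]
 [ 0.7016 -0.1236  0.02  ]
 [ 0.4841 -0.1518  0.02  ]
 [ 0.4484  0.1022  0.02  ]]
board [[ 0.5961 -0.2527  0.006 ]
 [ 0.5744 -0.4477  0.006 ]
 [ 0.3578 -0.4152  0.006 ]
 [ 0.3808 -0.2222  0.006 ]] [ 0.4773 -0.3344  0.006 ]
boardS [[ 0.3621 -0.3975  0.006 ]
 [ 0.4247 -0.2055  0.006 ]
 [ 0.5967 -0.2655  0.006 ]
 [ 0.5278 -0.4622  0.006 ]]
disc [[0.477  0.3353 0.044 ]] [[0.4814 0.3375 0.044 ]]
house [[0.5386 0.3852 0.04  ]
 [0.5419 0.2891 0.04  ]
 [0.416  0.2836 0.04  ]
 [0.4127 0.3811 0.04  ]]
```

View pics/tw0.png

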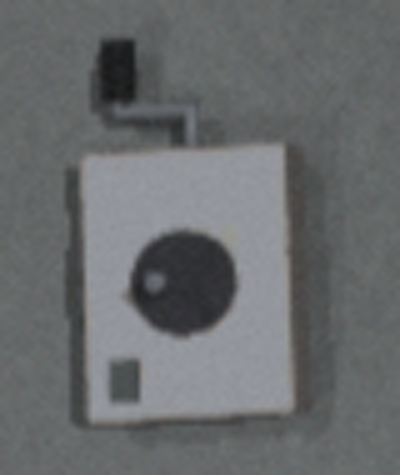

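View pics/sw0.png

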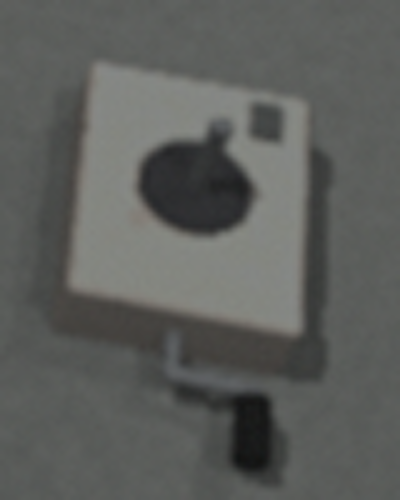

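The scene and top views disagree by about 6 mm, so a wrist view over the tray should settle it.

```bash
python3 - <<'E'
from geo import *
np.set_printoptions(precision=4,suppress=True)
bot.reach([.605,-.05,.27],[180,0,9]); print(bot.get_time(), bot.get_joint_positions())
p=bot.get_eef_pos(); r=bot.get_tcp_rot(); im=eyes.snapshot("wrist"); print(repr(p),repr(r))
np.savez("w1.npz",p=p,r=r,im=im)
cv2.imwrite("pics/w1.png",cv2.resize(im[:,:,::-1],(768,576),interpolation=cv2.INTER_CUBIC))
for l in ["can_center","tin_center","bottle_center","reel_center"]:
    d=eyes.search_frame("wrist",l); print(l,[(np.round(x["box"],1).tolist(),round(x["p"],2)) for x in d[:2]])
C=cam("wrist",p,r)
for n,X in dict(canT=[.5356,-.0135,.115],canS=[.5424,-.0098,.115],tinT=[.6174,-.0757,.117],tinS=[.6239,-.0714,.117],botT=[.5967,.0665,.125],botS=[.6023,.0707,.125],reelT=[.6244,-.0009,.048],reelS=[.63,.0024,.048]).items(): print(n,proj(C,X)*1.5)
E
```

```text
3.475 [ 28.7468  16.2551 -34.8735  84.615    9.319   82.0618   2.5237]
array([ 0.6049, -0.0515,  0.2698]) array([179.9823,   0.0258,   8.8641])
can_center [([184.3, 109.9, 234.6, 158.1], 0.69), ([204.0, 105.6, 240.7, 152.6], 0.47)]
tin_center [([249.0, 162.9, 285.4, 214.4], 0.87)]
bottle_center [([253.7, 56.4, 285.6, 94.0], 0.73)]
reel_center [([257.4, 111.0, 302.3, 152.6], 0.74), ([245.6, 66.4, 283.7, 97.3], 0.63)]
canT [[304.442 204.078]]
canS [[313.7294 200.6404]]
tinT [[396.2927 295.9567]]
tinS [[404.9887 292.2136]]
botT [[400.335  104.0161]]
botS [[409.3302  98.8419]]
reelT [[415.1633 197.3368]]
reelS [[421.7493 194.7019]]
```

View pics/w1.png

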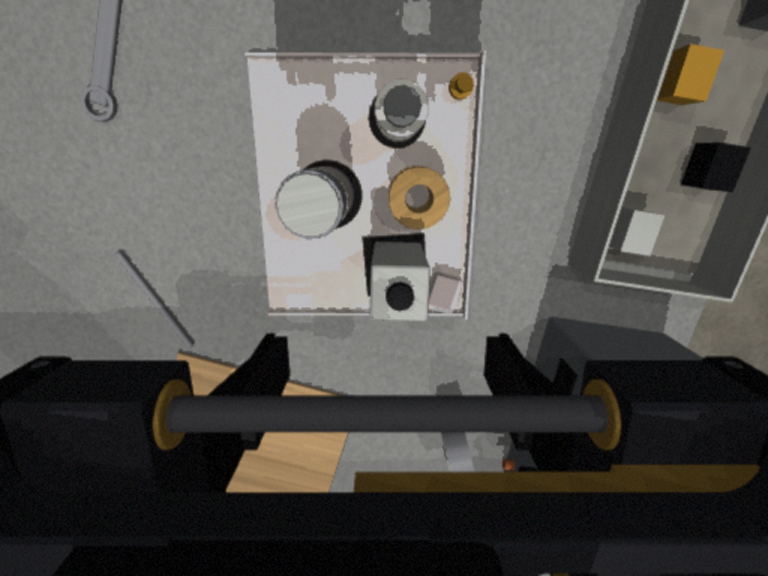

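In the 1.5x wrist picture the can lid is at (311,204), the tin cap at (400,295), the bottle cap at (402,106) and the reel top at (419,198). These fall about midway between the top and scene estimates. I'll refine with a circle fit.

```bash
python3 - <<'E'
from geo import *
np.set_printoptions(precision=4,suppress=True)
d=np.load("w1.npz"); C=cam("wrist",d["p"],d["r"])
for n,p,z in [("can",(311,204),.115),("tincap",(400,295),.117),("bot",(402,106),.125),("reel",(419.5,197.5),.048)]:
    print(n,back(C,np.array(p)/1.5,z))
print("tin top corners",back(C,np.array([(371,263),(428,263),(428,320),(371,320)])/1.5,.107))
print("tray",back(C,np.array([(247,53),(483,52),(466,317),(269,315)])/1.5,.02))
im=d["im"][20:230,150:340,::-1]
cv2.imwrite("pics/w1c.png",cv2.resize(im[10:205],None,fx=3.0,fy=3.0,interpolation=cv2.INTER_CUBIC))
E
```

```text
can [[ 0.5406 -0.0127  0.115 ]]
tincap [[ 0.6203 -0.0744  0.117 ]]
bot [[0.5981 0.0654 0.125 ]]
reel [[ 0.6284 -0.0004  0.048 ]]
tin top corners [[ 0.5929 -0.0539  0.107 ]
 [ 0.6393 -0.0467  0.107 ]
 [ 0.6488 -0.0965  0.107 ]
 [ 0.6002 -0.1041  0.107 ]]
tray [[ 0.4548  0.0989  0.02  ]
 [ 0.6644  0.1324  0.02  ]
 [ 0.7041 -0.1208  0.02  ]
 [ 0.4915 -0.1518  0.02  ]]
```

View pics/w1c.png

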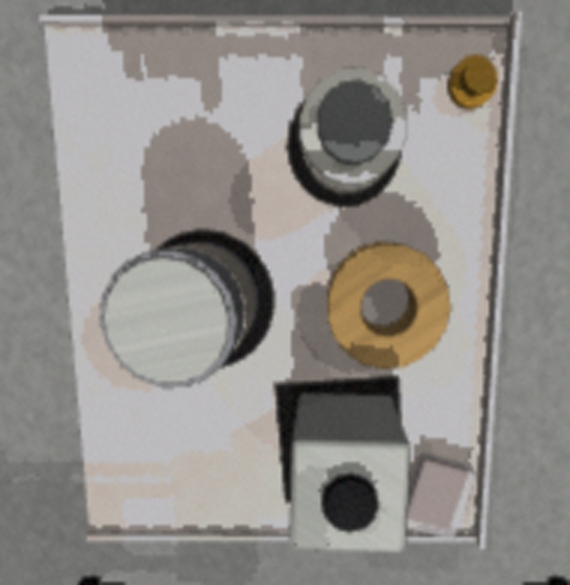

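```bash
cat > act.py <<'E'
from geo import *
np.set_printoptions(precision=4,suppress=True)
DZ=0.0593
def pick(xy,base,yaw,opening=.075,F=25,up=.09,speed=.3):
    x,y=xy; z=base+DZ
    bot.command_gripper(opening)
    bot.reach([x,y,z+.075],[180,0,yaw])
    bot.move_straight([x,y,z],max_speed=.12)
    bot.command_gripper(0.0 if F else 0.0,F); g=bot.get_finger_gap()
    bot.move_straight([x,y,z+up],max_speed=.2)
    print("picked gap",g,"after lift",bot.get_finger_gap(),"F",bot.get_wrist_force(),"t",bot.get_time())
    return g
def place(xy,base,yaw,opening=.075,up=.08,hover=.05,speed=.3):
    x,y=xy; z=base+DZ
    p=bot.get_eef_pos(); h=max(p[2],z+hover)
    bot.move_straight([x,y,h],max_speed=speed,rot=[180,0,yaw])
    bot.move_straight([x,y,z+.004],max_speed=.12)
    hit=bot.move_straight([x,y,z+.0005],max_speed=.03)
    print("pose",bot.get_eef_pos(),bot.get_tcp_rot(),"F",bot.get_wrist_force())
    bot.command_gripper(opening)
    bot.move_straight([x,y,z+up],max_speed=.2)
    print("placed t",bot.get_time())
SPOT=dict(tin=(.525,-.391),can=(.4217,-.371),bottle=(.4845,-.284))
E
python3 - <<'E'
from act import *
g=pick((.6205,-.0745),.007,9)
assert .045<g<.055
place(SPOT["tin"],.006,9)
im=eyes.snapshot("scene"); cv2.imwrite("pics/s1.png",im[:,:,::-1])
E
```

```text
picked gap 0.05009856446887768 after lift 0.05008504219016491 F [-0.6337  0.0473 -3.6006] t 6.8167
pose [ 0.5251 -0.3911  0.0661] [179.978   -0.0144   8.9961] F [-0.4508  0.9824 -1.8411]
placed t 10.4917
```

View pics/s1.png

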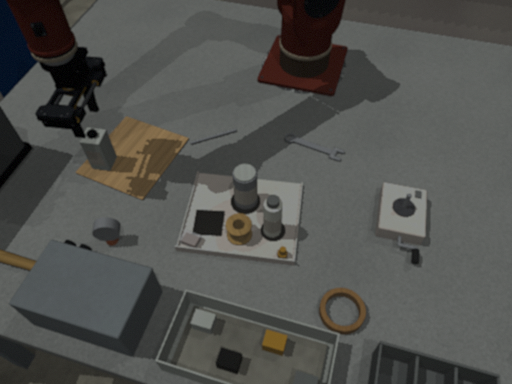

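The tin stands on the board, with its base near pixel (103,168). My two estimates of the board corners disagree, so I'll check the tin's edge margin.

```bash
python3 - <<'E'
from act import *
im=eyes.snapshot("top"); a=cv2.resize(im[160:285,345:465,::-1],None,fx=4,fy=4,interpolation=cv2.INTER_CUBIC)
s=cv2.imread("pics/s1.png")[100:210,65:200]; s=cv2.resize(s,None,fx=4,fy=4,interpolation=cv2.INTER_CUBIC)
bd=back(cam("top"),[(370,174.5),(450,182),(441,271.5),(360.5,263)],.006)
for p in proj(cam("scene"),bd): cv2.circle(s,tuple(int(v) for v in (p-[65,100])*4),3,(0,0,255),-1)
for p in [(370,174.5),(450,182),(441,271.5),(360.5,263)]: cv2.circle(a,tuple(int(v) for v in (np.array(p)-[345,160])*4),3,(0,0,255),-1)
for X in [(.5,-.416),(.55,-.416),(.55,-.366),(.5,-.366)]:
    for C,o,m in ((cam("top"),[345,160],a),(cam("scene"),[65,100],s)):
        p=proj(C,[*X,.006])[0]; cv2.circle(m,tuple(int(v) for v in (p-o)*4),3,(255,0,0),-1)
h=np.zeros((500,1020,3),np.uint8); h[:500,:480]=a; h[:440,480:1020]=s
cv2.imwrite("pics/bd1.png",cv2.resize(h,(790,387)))
E
```

```text
(no output)
```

View pics/bd1.png

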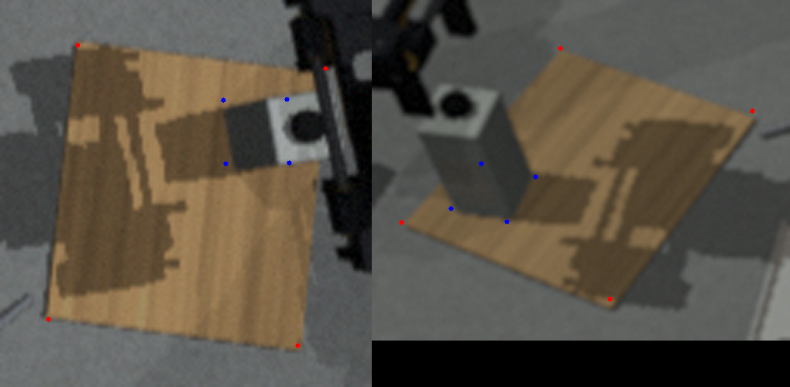

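The board corners from the top view match the scene view, and the tin's base is well inside the board. Next are the can and the bottle.

```bash
python3 - <<'E'
from act import *
g=pick((.5395,-.012),.007,9)
assert .050<g<.058
place(SPOT["can"],.006,9)
g=pick((.5985,.0663),.007,9)
assert .036<g<.044
place(SPOT["bottle"],.006,9,up=.1)
# view tray: pads + reel
bot.reach([.605,-.05,.27],[180,0,9])
p=bot.get_eef_pos(); r=bot.get_tcp_rot(); im=eyes.snapshot("wrist"); np.savez("w2.npz",p=p,r=r,im=im)
cv2.imwrite("pics/w2.png",cv2.resize(im[25:225,150:340,::-1],None,fx=3.0,fy=3.0,interpolation=cv2.INTER_CUBIC))
for c in ["wrist"]:
  for l in ["reel_center","can_pad","tin_pad","bottle_pad"]:
    d=eyes.search_frame(c,l); print(l,[(np.round(x["box"],1).tolist(),round(x["p"],2)) for x in d[:2]])
im=eyes.snapshot("top"); cv2.imwrite("pics/t2.png",im[:,:,::-1])
im=eyes.snapshot("scene"); cv2.imwrite("pics/s2.png",im[:,:,::-1])
print(bot.get_time())
E
```

```text
picked gap 0.053652531105793905 after lift 0.053796753501297555 F [ 0.3302 -0.0189 -4.7383] t 14.1167
pose [ 0.4218 -0.3711  0.0661] [179.9774  -0.0139   8.9973] F [-0.7577  0.2184 -3.2524]
placed t 17.9
picked gap 0.03928390022670739 after lift 0.03945822952613409 F [-1.3124 -1.0806 -1.7498] t 21.9167
pose [ 0.4846 -0.2841  0.0661] [179.978   -0.0152   8.9936] F [-0.1568 -0.7563 -2.2152]
placed t 25.9583
reel_center [([258.2, 109.8, 300.2, 150.7], 0.58)]
can_pad [([197.0, 106.3, 240.5, 152.1], 0.67)]
tin_pad [([241.8, 154.4, 285.0, 198.6], 0.68)]
bottle_pad [([247.0, 55.7, 283.8, 98.6], 0.74)]
27.4
```

View pics/w2.png

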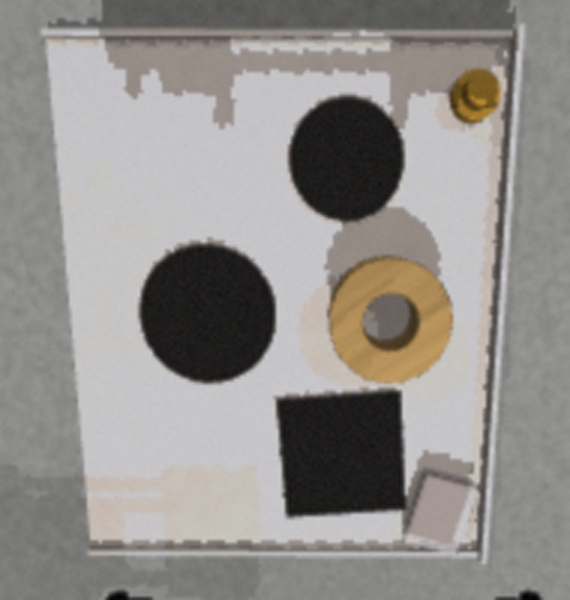

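View pics/s2.png

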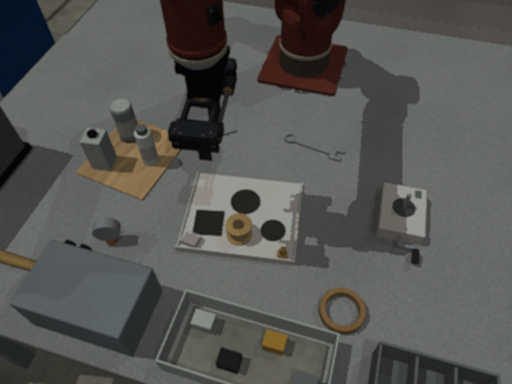

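View pics/t2.png

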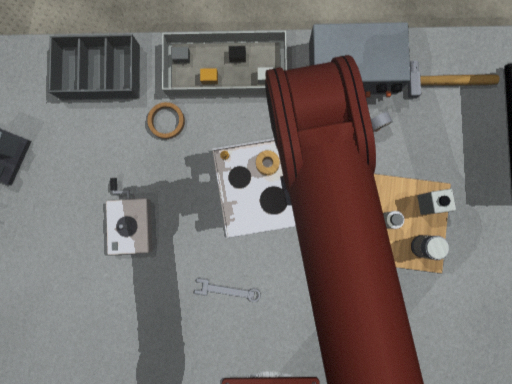

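All three containers stand on the board. In the crop the pads are clear: can pad at (207,312), tin pad at (342,453), bottle pad at (347,158), reel at (390,318). I'll segment the pads in both the wrist and scene views.

```bash
cat > seg.py <<'E'
from geo import *
def blobs(im,C,z=.007,amin=60):
    g=im.max(axis=2); out=[]
    hull=cv2.convexHull(np.round(proj(C,[[.4548,.0989,.01],[.6644,.1324,.01],[.7041,-.1208,.01],[.4915,-.1518,.01]])).astype(np.int32))
    m=np.zeros(g.shape,np.uint8); cv2.fillPoly(m,[hull],255); m=cv2.erode(m,np.ones((5,5)))
    # upsampled dark mask, subpixel via threshold midway
    G=cv2.resize(g,None,fx=4,fy=4,interpolation=cv2.INTER_CUBIC); Mk=cv2.resize(m,None,fx=4,fy=4,interpolation=cv2.INTER_NEAREST)
    v=g[m>0]; th=(np.percentile(v,3)+np.percentile(v,70))/2*0.7
    b=((G<th)&(Mk>0)).astype(np.uint8); b=cv2.morphologyEx(b,cv2.MORPH_OPEN,np.ones((9,9)))
    for c in cv2.findContours(b,cv2.RETR_EXTERNAL,cv2.CHAIN_APPROX_NONE)[0]:
        if cv2.contourArea(c)<amin*16: continue
        px=(c[:,0,:]+.5)/4-.5
        W=back(C,px,z)[:,:2]; r=cv2.minAreaRect((W*1e4).astype(np.float32)); (e,ax,_)=cv2.fitEllipse((W*1e4).astype(np.float32))
        out.append((np.array(e)/1e4,np.array(r[0])/1e4,np.array(r[1])/10,r[2]))
    return th,out
E
python3 - <<'E'
from seg import *
np.set_printoptions(precision=4,suppress=True)
d=np.load("w2.npz"); C=cam("wrist",d["p"],d["r"])
for n,im,C in [("wrist",d["im"],C),("scene",cv2.imread("pics/s2.png"),cam("scene")),("top",cv2.imread("pics/t2.png"),cam("top"))]:
    th,o=blobs(im,C); print(n,th)
    for x in o: print("  ell",x[0],"rect",x[1],"size mm",x[2],"ang",x[3])
# reel
d=np.load("w2.npz"); C=cam("wrist",d["p"],d["r"])
print("reel wrist",back(C,np.array([390,319.5])/3+[150,25],.048))
print("tray",back(C,np.array([(45,30),(518,30),(483,558),(90,553)])/3+[150,25],.02))
E
```

```text
wrist 78.75
  ell [ 0.6185 -0.0779] rect [ 0.6187 -0.0778] size mm [65.9538 65.5381] ang 12.825900077819824
  ell [ 0.5385 -0.0155] rect [ 0.5385 -0.0157] size mm [68.0699 67.9078] ang 8.919193267822266
  ell [0.5966 0.0678] rect [0.5966 0.0675] size mm [54.1362 55.0774] ang 8.893969535827637
scene 64.75
  ell [0.5983 0.0701] rect [0.5982 0.0699] size mm [51.7215 52.7921] ang 16.407615661621094
  ell [ 0.6192 -0.0749] rect [ 0.6198 -0.0753] size mm [64.2218 64.1716] ang 12.821571350097656
  ell [ 0.5402 -0.0129] rect [ 0.5406 -0.0131] size mm [66.1557 65.5172] ang 16.559894561767578
top 85.05
  ell [0.5956 0.0693] rect [0.5954 0.0694] size mm [53.7201 52.1182] ang 89.0880355834961
  ell [ 0.574  -0.0637] rect [ 0.5833 -0.0481] size mm [210.0369 150.7628] ang 10.279064178466797
reel wrist [[ 0.6279 -0.0006  0.048 ]]
tray [[ 0.4546  0.0986  0.02  ]
 [ 0.6643  0.1313  0.02  ]
 [ 0.7034 -0.1203  0.02  ]
 [ 0.4919 -0.1507  0.02  ]]
```

```bash
python3 - <<'E'
from act import *
T,S=cam("top"),cam("scene")
print("disc",back(T,(126.8,226.2),.044),back(S,(404.4,207.4),.044)); print("tip",back(T,(121,226.2),.089),back(S,(409.2,195.2),.089))
x,y=.6282,-.0003
bot.command_gripper(.070)
bot.reach([x,y,.09],[180,0,-26])
bot.move_straight([x,y,.0075],max_speed=.08,guard=8)
print(bot.get_eef_pos(),bot.get_wrist_force())
bot.command_gripper(0,15); print(bot.get_finger_gap(),bot.get_time())
bot.move_straight([x,y,.14],max_speed=.15); print(bot.get_finger_gap())
wx,wy=.479,.336
bot.move_straight([wx,wy,.14],max_speed=.25)
print(bot.get_eef_pos(),bot.get_time())
for c in ["wrist","scene","top"]:
    im=eyes.snapshot(c); cv2.imwrite(f"pics/r_{c}.png",im[:,:,::-1])
s=cv2.imread("pics/r_scene.png")[130:270,355:455]; t=cv2.imread("pics/r_top.png")[170:265,80:180]
cv2.imwrite("pics/r_s.png",cv2.resize(s,None,fx=4,fy=4,interpolation=cv2.INTER_CUBIC)); cv2.imwrite("pics/r_t.png",cv2.resize(t,None,fx=5,fy=5,interpolation=cv2.INTER_CUBIC))
E
```

```text
disc [[0.4777 0.3358 0.044 ]] [[0.4819 0.3395 0.044 ]]
tip [[0.4774 0.336  0.089 ]] [[0.4817 0.338  0.089 ]]
[ 0.6287 -0.0002  0.0081] [-1.5103 -0.3975  0.8266]
0.057655557239998254 30.1833
0.05773007184332768
[0.4797 0.3347 0.1399] 32.8417
```

View pics/r_s.png

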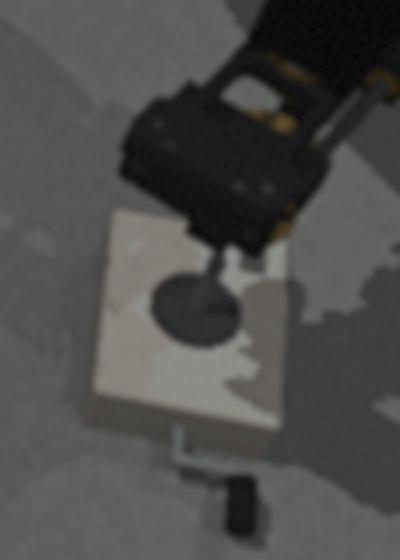

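View pics/r_wrist.png

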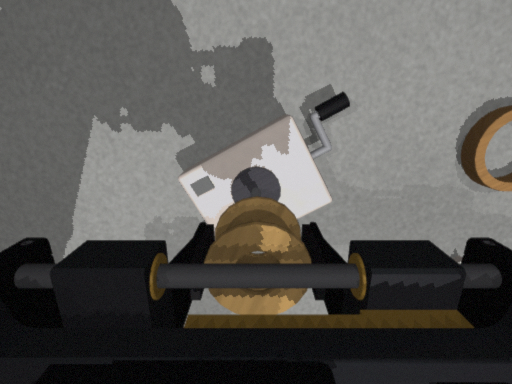

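```bash
python3 - <<'E'
from act import *
p=bot.get_eef_pos(); r=bot.get_tcp_rot(); im=eyes.snapshot("wrist"); C=cam("wrist",p,r); print(p,r)
G=cv2.resize(im[150:230,210:310,::-1],None,fx=6,fy=6,interpolation=cv2.INTER_CUBIC)
a=np.linspace(0,2*np.pi,200)
for (x,y),col in (((.4797,.3373),(0,0,255)),):
    P=proj(C,np.c_[x+.025*np.cos(a),y+.025*np.sin(a),0*a+.044]); P=(P-[210,150]+.5)*6
    for q in P: cv2.circle(G,tuple(int(v) for v in q),1,col,-1)
print("edges L,R top",back(C,[(231,190),(280.5,190),(256,166)],.044))
cv2.imwrite("pics/disc.png",G)
E
```

```text
[0.4796 0.335  0.1399] [179.9837  -0.0125 -26.0998]
edges L,R top [[0.4575 0.3481 0.044 ]
 [0.5019 0.3263 0.044 ]
 [0.4907 0.3591 0.044 ]]
```

View pics/disc.png

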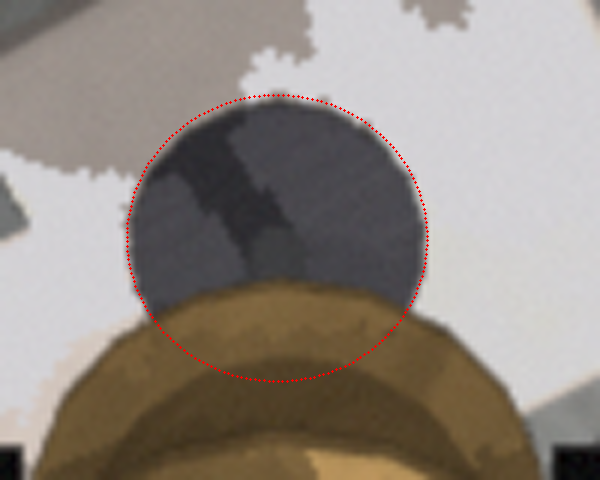

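The predicted disc outline fits the image to within about 1 mm. Lowering the reel under guard.

```bash
python3 - <<'E'
from act import *
x,y=.4793,.3367
bot.move_straight([x,y,.125],max_speed=.1)
h=bot.move_straight([x,y,.055],max_speed=.08,guard=8); print(h,bot.get_eef_pos(),bot.get_wrist_force())
if not h:
    h=bot.move_straight([x,y,.0475],max_speed=.03,guard=4); print(h,bot.get_eef_pos(),bot.get_wrist_force(),bot.get_finger_gap())
    bot.command_gripper(.072); 
    bot.move_straight([x,y,.17],max_speed=.15)
    print(bot.get_time())
    # views of tray from the opposite yaw side
    for c in ["scene"]:
        im=eyes.snapshot(c); cv2.imwrite(f"pics/r2_{c}.png",im[:,:,::-1])
    s=cv2.imread("pics/r2_scene.png")[130:270,355:455]
    cv2.imwrite("pics/r2_s.png",cv2.resize(s,None,fx=4,fy=4,interpolation=cv2.INTER_CUBIC))
    im=eyes.snapshot("wrist"); cv2.imwrite("pics/r2_w.png",im[:,:,::-1])
E
```

```text
False [0.4796 0.337  0.0555] [-0.3354 -0.3694 -0.2347]
True [0.4797 0.3369 0.0477] [-0.5493 -0.6269  6.3336] 0.057900746569597525
36.25
```

View pics/r2_s.png

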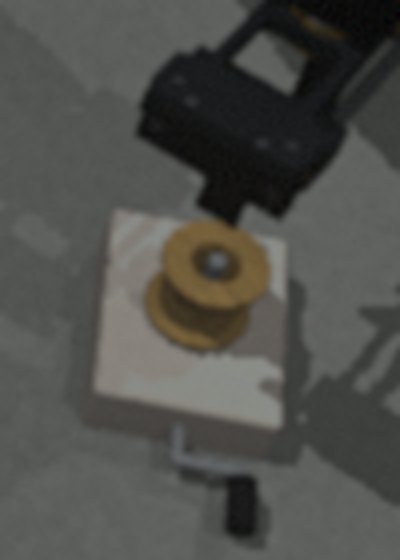

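View pics/r2_w.png

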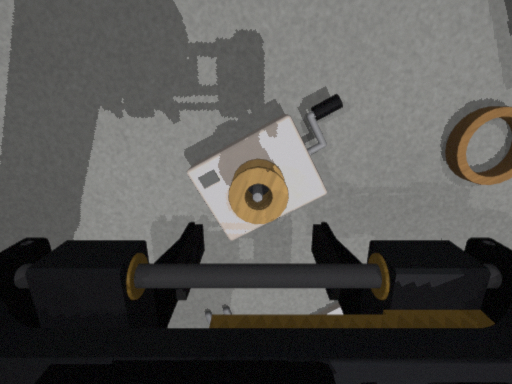

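The reel sits flat on the disc with the spindle showing in the middle of its bore. Next I'll view the empty pads with the wrist turned half round, so that hand-eye bias cancels.

```bash
python3 - <<'E'
from act import *
from seg import blobs
for yaw in (-171,99,-81): print(yaw,bot.solve_ik([.597,.05,.27],[180,0,yaw]))
yaw=-171
bot.reach([.597,.05,.27],[180,0,yaw]); print(bot.get_time())
p=bot.get_eef_pos(); r=bot.get_tcp_rot(); im=eyes.snapshot("wrist"); np.savez("w3.npz",p=p,r=r,im=im); C=cam("wrist",p,r)
cv2.imwrite("pics/w3.png",im[:,:,::-1]); print(p,r)
th,o=blobs(im,C); print("wrist",th)
for x in o: print("  ell",x[0],"rect",x[1],"size",x[2],"ang",x[3])
E
```

```text
-171 None
99 [ 41.5354  24.9656 -67.7821  84.7892  23.072   85.6065  72.9207]
-81 [ 23.5647  16.1658 -40.1892  85.5557  10.4509  82.0897 -97.9433]Traceback (most recent call last):
  File "<stdin>", line 5, in <module>
rig.Unreachable: the arm cannot take that pose within its joint ranges
```

```bash
python3 - <<'E'
from act import *
from seg import blobs
for i,(xy,yaw) in enumerate([((.63,.0),99),((.535,-.015),-81)]):
    bot.reach([*xy,.27],[180,0,yaw]); bot.hold(.2)
    p=bot.get_eef_pos(); r=bot.get_tcp_rot(); im=eyes.snapshot("wrist"); np.savez(f"w{3+i}.npz",p=p,r=r,im=im); C=cam("wrist",p,r)
    cv2.imwrite(f"pics/w{3+i}.png",im[:,:,::-1]); print(p,r,bot.get_time())
    th,o=blobs(im,C); print("wrist",th)
    for x in o: print("  ell",x[0],"rect",x[1],"size",x[2],"ang",x[3])
E
```

```text
[0.6299 0.0004 0.27  ] [-179.9987    0.0047   99.0272] 38.9
wrist 78.75
  ell [0.5964 0.0677] rect [0.5963 0.0678] size [54.4086 54.2931] ang 54.84530258178711
  ell [ 0.6183 -0.0782] rect [ 0.6186 -0.0779] size [65.7575 65.488 ] ang 12.725358009338379
  ell [ 0.5383 -0.0156] rect [ 0.5384 -0.0156] size [67.4063 68.1643] ang 9.05836296081543
[ 0.535  -0.0149  0.27  ] [179.9971   0.0065 -80.9812] 41.6
wrist 74.19999999999999
  ell [ 0.5386 -0.0156] rect [ 0.5385 -0.0155] size [67.7191 68.0393] ang 9.050939559936523
  ell [0.5967 0.0677] rect [0.5966 0.0678] size [54.2474 54.8611] ang 9.050895690917969
  ell [ 0.6186 -0.0781] rect [ 0.6188 -0.0779] size [65.8101 65.5009] ang 12.937593460083008
```

View pics/w4.png

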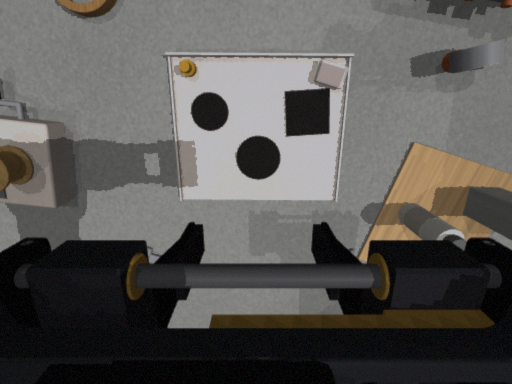

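View pics/w3.png

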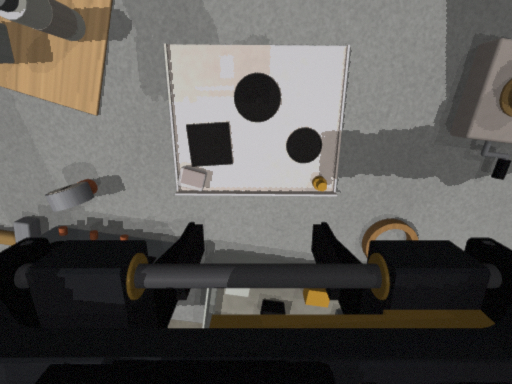

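The three wrist views, at yaw 9, 99 and -81, agree within 0.3 mm: can pad (.5385,-.0156), tin pad (.6187,-.0779) at 12.8° and bottle pad (.5966,.0677). I'll regrasp each container at 90° to the first grasp so it is centred on both axes, and then put them back.

```bash
python3 - <<'E'
from act import *
g=pick(SPOT["bottle"],.006,-81); assert .036<g<.044
place((.5966,.0677),.007,-81)
g=pick(SPOT["can"],.006,-81); assert .05<g<.058
place((.5385,-.0156),.007,-81)
g=pick(SPOT["tin"],.006,-81); assert .046<g<.054
place((.6187,-.0779),.007,-77.2,up=.09)
bot.reach([.535,-.015,.27],[180,0,-81]); bot.hold(.2)
p=bot.get_eef_pos(); r=bot.get_tcp_rot(); im=eyes.snapshot("wrist"); np.savez("w5.npz",p=p,r=r,im=im)
cv2.imwrite("pics/w5.png",cv2.resize(im[30:220,150:360,::-1],None,fx=3,fy=3,interpolation=cv2.INTER_CUBIC))
im=eyes.snapshot("scene"); cv2.imwrite("pics/s5.png",im[:,:,::-1]); print(bot.get_time())
E
```

```text
picked gap 0.039440145400250544 after lift 0.03901457346325437 F [-0.1809  0.7735 -2.5385] t 45.1833
pose [0.5967 0.0677 0.0671] [-179.9788   -0.0094  -81.0021] F [-0.4984  0.1126 -1.4622]
placed t 49.1167
picked gap 0.05355357236463349 after lift 0.05377095511324808 F [-0.3536  0.3908 -2.5153] t 52.95
pose [ 0.5386 -0.0157  0.067 ] [-179.9806   -0.0155  -81.0044] F [-0.6117 -0.173  -2.5473]
placed t 56.7167
picked gap 0.05015731584907713 after lift 0.04956834657279116 F [-0.4292  0.011  -3.9308] t 60.275
pose [ 0.6189 -0.078   0.0671] [-179.9793   -0.0192  -77.1997] F [-0.6823  0.9349 -2.9384]
placed t 63.975
64.9417
```

View pics/w5.png

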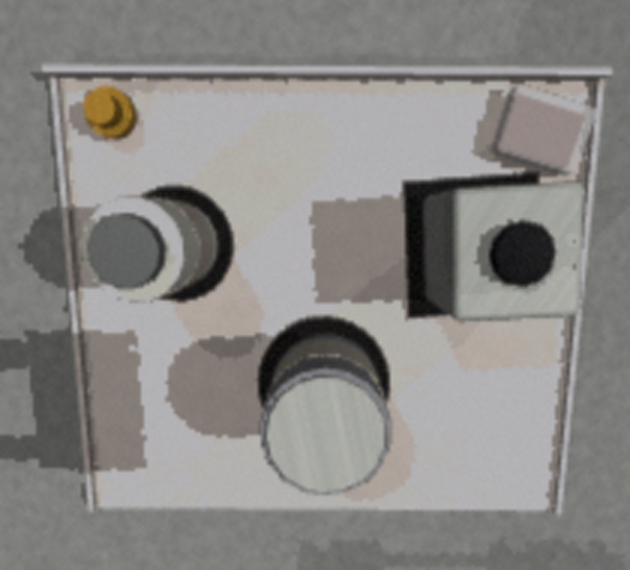

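View pics/s5.png

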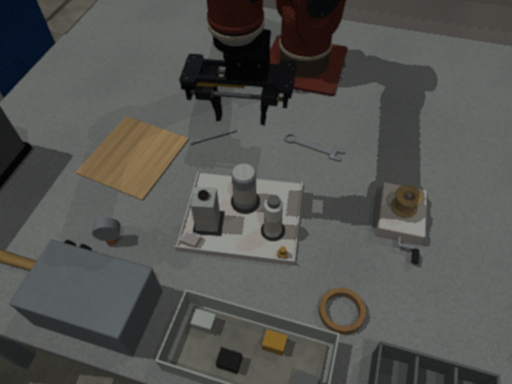

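All three stand upright on their pads and the reel is on the winder. One last numeric check of centring before I hand in.

```bash
python3 - <<'E'
from act import *
d=np.load("w5.npz"); C=cam("wrist",d["p"],d["r"])
for n,px,z,pad in [("can",(326,431),.115,(.5385,-.0156)),("bottle",(126,251),.125,(.5966,.0677)),("tin",(523,254),.117,(.6187,-.0779))]:
    X=back(C,np.array(px)/3+[150,30],z)[0]; print(n,X[:2],"off mm",(X[:2]-pad)*1e3)
tc=back(C,np.array([(456,188),(581,181),(578,314),(456,318)])/3+[150,30],.107)[:,:2]; print("tin top",tc.mean(0))
s=cv2.imread("pics/s5.png"); cv2.imwrite("pics/s5c.png",cv2.resize(s[145:255,180:305],None,fx=5,fy=5,interpolation=cv2.INTER_CUBIC))
E
```

```text
can [ 0.54   -0.0172] off mm [ 1.4575 -1.6212]
bottle [0.5974 0.0652] off mm [ 0.81   -2.4989]
tin [ 0.6187 -0.0788] off mm [ 0.0488 -0.8568]
tin top [ 0.6192 -0.0789]
```

View pics/s5c.png

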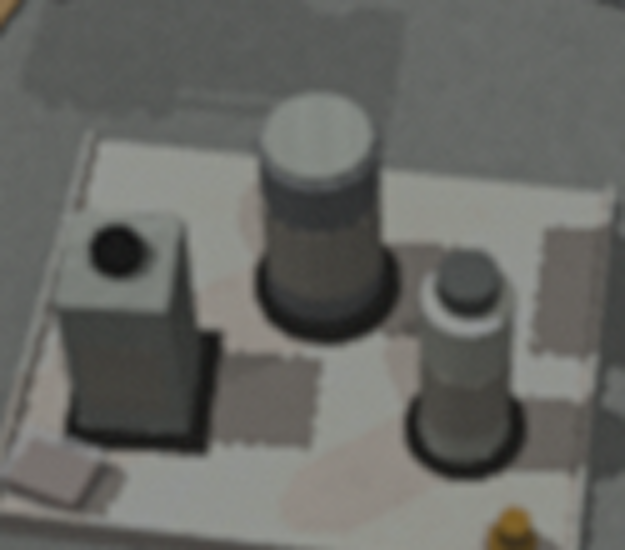

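```bash
python3 - <<'E'
from rig import bot
bot.finish_job(); print(bot.get_time())
E
```

```text
the job is handed in; nothing more can be done
the job is handed in; nothing more can be done
```

I finished the job in the order asked and handed it in at about 65 s of robot time. The tin, can and bottle went to the board, then the reel went onto the winder's spindle. Last, each container went back on its own pad.

- **Containers:** all three stand upright on their own pads. The last wrist picture puts their tops within about 1 mm (tin), 2.2 mm (can) and 2.6 mm (bottle) of the pad centres, where the calibration is good to about 2 mm.
- **Reel:** it touched the disc at the expected height. The pictures after release show it flat, with the spindle in the middle of its bore.
- **Disagreements:** early on, the scene and top cameras differed by about 6 mm. I used the wrist camera for the pads, where three views agreed to about 0.3 mm. For the pads the scene view differed from those by 2–3 mm. The tin first stood at about 9°, while its pad is at about 12.8°, so I set it back square to the pad.

No grasp failed and nothing was knocked over. The highest wrist force I read was about 6 N, as the reel touched down, but I only sampled it at single moments.

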